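# Draw in the photoreactor lamps with the turnbuckle

### The job

Two identical small photoreactor stands are on the bench, each with two upright lamp panels joined by a turnbuckle. On the stand that holds the vial, swing the T-handle of the turnbuckle's middle body up and over as far as it goes, so that both lamps draw fully in towards the vial, and let go. Leave the vial standing in its cup and do not disturb the empty stand.

Things in the scene. Friction and masses are not known exactly. Their poses are not given: they have to be found in the camera images.
- turnbuckle (a joint): turnbuckle of the stand with the vial: steel body 52 x 20 mm, turning on its long level axis 70 mm above the bench. Value in rad: 0 lamps out, 1.6 (stop) fully in, 6.25 mm per lamp per rad; starts 0.1 to 0.6. At 0 its handle points to the robot's side, 0.1 rad above level; it swings up to 0.13 rad past upright at 1.6. Stays put: 2 N at the grip turns it. Pushing the lamps hardly does
- handle (a point): centre of its T-handle's black roller grip: 22 mm across, 28 mm long along y, free-turning, on an 8 mm rod; 80 mm from the turnbuckle axis. Site z points from the axis out along the rod, y along the axis. Held by its two ends (fingers closing along y) it pivots, so the tool may stay pointing down. Lamp panels, 103 mm high, begin 35 mm behind the axis; carriages beside it are 89 mm high
- vial: clear glass vial, white cap, 31 mm across, 60 mm tall, origin at the centre of its underside, z up. Stands loose in a grey cup 14 mm high on the 8 mm base plate, midway between the lamps, 60 mm behind the turnbuckle axis seen from the robot. Not to be handled
- empty_handle (a point): centre of the T-handle grip of the other, identical stand, whose cup is empty; same axes as handle. Not to be moved.

How it is judged:
By the outcome, as a careful person would: the job done as asked, in the order asked, and still so for the second after the job is handed in, with the robot touching nothing.
It also fails if it takes over 26 s, if anything falls off the work surface, if the arm or the gripper's body presses on something with over 40 N, if the wrist force passes 120 N, or if a joint passes its speed limit or range.

### The arm

A 7-joint arm with a two-finger parallel gripper is mounted at the origin on a cart in front of the work surface, level with it; the furniture and walls round the work are solid. World frame = base frame: x ahead of the robot, y to its left, z up, the work surface at z = 0. Lengths are in mm, angles in rad, forces in N, time in s.
With the tool pointing down it reaches from about 425 to 875 mm from the base axis. Payload 8.4 kg.
Tool frame: the origin (TCP) lies midway between the tips of the shut fingers; the grasp point (between the pads) lies 19 mm behind it; z points along the fingers, y is the line along which they close (so a half turn about z gives the same grasp; the last joint's range is limited). The gripper opens to 85 mm and grips with 20 to 120 N. Pads are 22 mm wide; open, the fingers measure 114 mm over their backs; the gripper's body (76 mm by 85 mm) begins 54 mm behind the grasp point. The pads swing forward as they close: fully open they stand 13 mm farther back than shut.
Start: joints at [-1.437, 0.333, 0.04, 1.465, -0.013, 1.343, -0.059], TCP at [149.96, 632.436, 231.308] pointing down, gripper open.
Joint ranges: [-2.58, 2.58], [-0.38, 2.09], [-1.3, 1.39], [0.25, 2.4], [-1.5, 4.64], [0.08, 2.09], [-2.65, 2.65]. Speed limits (rad/s): [2.22, 2.22, 2.79, 2.79, 3.14, 3.14, 3.14].

### API

Orientations are given as a unit quaternion [w, x, y, z].
In Python, from station import env gives the robot as it stands.
- The arm moves only by the tool nudge_tcp, called after "Call:" by a JSON object that holds its "method" and its "body", one argument or row to a line. Schema: {"type":"object","properties":{"deltas":{"type":"array","items":{"type":"object","properties":{"aperture":{"type":"number"},"sx":{"type":"number"},"sy":{"type":"number"},"sz":{"type":"number"},"rx":{"type":"number"},"ry":{"type":"number"},"rz":{"type":"number"}},"additionalProperties":false,"required":["aperture"]},"minItems":1,"maxItems":10},"clamp_n":{"type":"number"},"only":{"type":"string"},"quiet":{"type":"boolean"},"lines":{"type":"string"}},"required":["deltas"],"additionalProperties":false}. deltas is a list of rows, 1 to 10 of them, each an object with the fields aperture (the opening from 0.0 (shut) to 1.0 (fully open)), sx, sy, sz (the shift in mm), rx, ry, rz (a rotation vector in rad); a field left out counts as zero (the opening has to be given); each row is the pose to reach, as a shift and turn from the pose commanded when the call began, along the tool's axes at that moment; what a row does not reach only later rows make up. A row lasts 1/8 s, in which the tool goes at most 62.5 mm and 0.188 rad, less where a joint would pass 70% of its speed; a pose out of reach is approached as far as the arm can. The fingers move at their own pace and stop on an object; clamp_n is the grip in N (left out, the last holds). Time passes only in rows, so rows that do not move let the fingers close. The tool returns the time, the measured TCP pose, the force, the opening and the grip force at its end. only (a regular expression) keeps the lines of the reply that match it, lines (a string "A,B") keeps lines A to B, and quiet returns only ok. Input that does not fit is refused with a message, and nothing moves.
- env.state(): the state, without advancing time (a new reading comes with each control period).
- env.read_camera(name): name is "scene" or "top" or "wrist"; returns the picture (384x512x3 uint8, red, green, blue); there is no depth.
- env.get_calibration(name): a dict with "fov_y" (degrees; the focal length in pixels is half the picture's height over the tangent of half this angle, whatever the lens; pixels are square), "cx", "cy" (the principal point, pixels), "k1" (the pictures are not rectified: a ray, as slopes to the right and down, at radius r is drawn at 1 + k1 r^2 times it, then the intrinsics apply), "world_from_camera" (4x4, takes a point from camera to world coordinates); the wrist camera has in their place "mount" (4x4, takes a point from camera to tool coordinates, whose origin is the TCP and whose axes are the flange's). Camera axes: x right, y up, looking along -z (the intrinsics and any distortion apply to the point x, -y, -z); pixel columns grow to the right and rows downward; lengths in mm; the calibration is good to about 2 mm. A picture is of the moment at which its call begins: read the wrist's pose just before it. get_calibration takes no time and is no camera call.
- env.finish_job(): hands the job in; it is judged then, once.
The state is a dict: "t": time; "joints": joint angles; "qd": joint speeds; "effort": joint torques, N m; "tcp_pos": TCP position; "tcp_rot": TCP orientation; "wrist_force": force on the tool from outside, world axes, zero at the start; "wrist_torque": the same for the moment, N m; "width": opening from 0.0 (shut) to 1.0 (fully open); "finger_force": force on a finger pad.
Only numpy, scipy, OpenCV 4.12 (cv2) and the standard library are available. Lean on these libraries where they do the work, as an engineer would, in place of code of your own. Each camera call takes 0.05 s, during which the arm holds its last target. There are 200 camera calls.

## Working session

There is one attempt and no reset: what is moved stays moved. The work goes in short steps, Python scripts to look and compute and a tool call to move; the robot and the scene stay as the last step left them, time stands still between calls to the robot, and variables do not carry over. Pictures are saved under pics/ and viewed, at most 10 in all, crops included, and the job is handed in when it is done.

```bash
mkdir -p pics; ls
```

Run:
```python
from station import env
import cv2
s=env.state();print(s['t'],s['tcp_pos'],s['tcp_rot'],s['width'])
for n in("scene","top"):
    cv2.imwrite(f"pics/{n}0.png",env.read_camera(n)[:,:,::-1]);c=env.get_calibration(n);print(c)
print(env.get_calibration("wrist"))
```

```text
pics
station.py
0.0 [149.84371567 632.03488899 230.4306656 ] [-6.28430423e-05  1.16123091e-01  9.93234521e-01 -7.80722540e-04] 0.9959200737099128
{'fov_y': 52.73366704008319, 'cx': 253.78466474769692, 'cy': 195.57328778781041, 'k1': -0.06636008333243926, 'world_from_camera': array([[ 5.47594769e-01,  6.08164464e-01, -5.74696401e-01,
         6.37984152e+01],
       [-8.36532209e-01,  4.13344023e-01, -3.59667321e-01,
        -5.65815386e+02],
       [ 1.88104390e-02,  6.77703993e-01,  7.35094188e-01,
         7.14005101e+02],
       [ 0.00000000e+00,  0.00000000e+00,  0.00000000e+00,
         1.00000000e+00]])}
{'fov_y': 54.038632566729554, 'cx': 250.7585611435178, 'cy': 193.17277260568602, 'k1': -0.032277305254029554, 'world_from_camera': array([[ 8.71026060e-03,  9.78289988e-01, -2.07057553e-01,
         3.63722498e+02],
       [-9.99955048e-01,  9.29712031e-03,  1.86136969e-03,
        -2.42162531e+02],
       [ 3.74599832e-03,  2.07032033e-01,  9.78326993e-01,
         9.26303043e+02],
       [ 0.00000000e+00,  0.00000000e+00,  0.00000000e+00,
         1.00000000e+00]])}
{'fov_y': 66.25516664513763, 'cx': 251.18656365491998, 'cy': 194.76608923819455, 'k1': -0.01615971482488433, 'mount': array([[-1.10459582e-03,  9.58206934e-01,  2.86073855e-01,
         7.26883379e+01],
       [ 9.99999345e-01,  1.14459493e-03,  2.73925687e-05,
         4.95852727e-01],
       [-3.01190934e-04,  2.86073698e-01, -9.58207571e-01,
        -1.42968608e+02],
       [ 0.00000000e+00,  0.00000000e+00,  0.00000000e+00,
         1.00000000e+00]])}
```

View pics/top0.png

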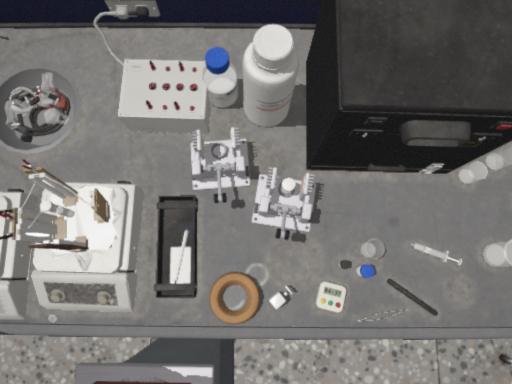

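View pics/scene0.png

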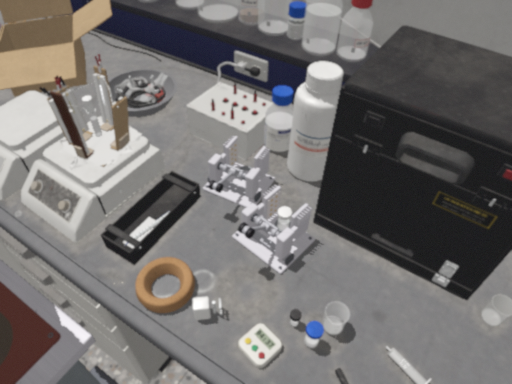

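The stand with the vial (white cap) is at about (287,200) in top and (275,235) in scene. The empty stand is at (220,165) in top. I'll zoom in on both.

Run:
```python
import cv2,numpy as np
a=cv2.imread("pics/top0.png")[115:250,180:330];b=cv2.imread("pics/scene0.png")[130:280,190:330]
cv2.imwrite("pics/z.png",np.hstack([cv2.resize(a,(400,360),interpolation=2),cv2.resize(b,(400,429),interpolation=2)[:360]]))
```

```text
(no output)
```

View pics/z.png

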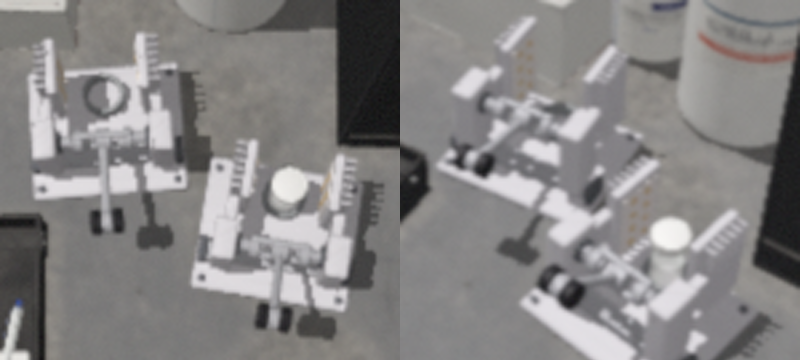

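The crop shows the target grip's two black rollers at top (278,234) and (287,234), and scene (242,228) and (250,232). The cap is at top (288,186) and scene (284,211). Next I triangulate with dark-blob refinement.

Create h.py:
```python
import numpy as np,cv2
from scipy.spatial.transform import Rotation as R
def ray(c,uv,T=None):
    f=192/np.tan(np.radians(c['fov_y']/2)); K=np.array([[f,0,c['cx']],[0,f,c['cy']],[0,0,1]])
    p=cv2.undistortPoints(np.array([[uv]],float),K,np.array([c['k1'],0,0,0.]))[0,0]
    T=c['world_from_camera'] if T is None else T
    return T[:3,3],T[:3,:3]@np.array([p[0],-p[1],-1])
def tri(rs):
    A=0;b=0
    for o,d in rs:
        d=d/np.linalg.norm(d);P=np.eye(3)-np.outer(d,d);A=A+P;b=b+P@o
    x=np.linalg.solve(A,b)
    return x,[np.linalg.norm((np.eye(3)-np.outer(d,d)/(d@d))@(x-o)) for o,d in rs]
def plane(r,z): o,d=r;return o+d*(z-o[2])/d[2]
def wristT(c,s): 
    T=np.eye(4);w,x,y,z=s['tcp_rot'];T[:3,:3]=R.from_quat([x,y,z,w]).as_matrix();T[:3,3]=s['tcp_pos'];return T@c['mount']
```

Run:
```python
from station import env
from h import *
ct,cs=env.get_calibration("top"),env.get_calibration("scene")
def blob(img,x0,x1,y0,y1):
    g=cv2.imread(img)[y0:y1,x0:x1].max(2);m=(g<50).astype('uint8')
    n,l,st,ce=cv2.connectedComponentsWithStats(m);return [(tuple(ce[i]+[x0,y0]),st[i,4]) for i in range(1,n) if st[i,4]>8]
print(blob("pics/top0.png",270,295,225,243),blob("pics/scene0.png",232,258,218,242))
print(blob("pics/top0.png",210,230,188,205),blob("pics/scene0.png",205,226,178,195))
print(tri([ray(ct,(282.6,234)),ray(cs,(246,230))]))
print(tri([ray(ct,(288.5,185.5)),ray(cs,(284.5,211))]))
print(tri([ray(ct,(220.5,197.5)),ray(cs,(215.5,186))]))
# plate corners at z=8 (front-left,front-right screws)
print(plane(ray(ct,(255,220)),8),plane(ray(ct,(308,227)),8))
```

```text
[((np.float64(278.2105263157895), np.float64(232.94736842105263)), np.int32(19)), ((np.float64(286.875), np.float64(234.3125)), np.int32(16))] [((np.float64(250.40740740740742), np.float64(233.37037037037038)), np.int32(27))]
[] [((np.float64(219.3125), np.float64(187.9375)), np.int32(16))]
(array([ 445.27375986, -312.2705731 ,  119.12227409]), [np.float64(0.6556375965912257), np.float64(0.6556375965913204)])
(array([ 563.90873892, -332.02101747,   72.83413232]), [np.float64(0.6640220666578549), np.float64(0.6640220666577441)])
(array([ 529.12140629, -174.3402559 ,   89.70074871]), [np.float64(1.3703076045402487), np.float64(1.3703076045402987)])
[ 490.81696661 -254.91519401    8.        ] [ 474.68839499 -384.90368123    8.        ]
```

Call:
{"method": "nudge_tcp", "body": {
  "deltas": [
    {"aperture":1,"sz":-60},
    {"aperture":1,"sz":-120},
    {"aperture":1,"sz":-170},
    {"aperture":1,"sx":-60,"sy":-18,"sz":-170},
    {"aperture":1,"sx":-334,"sy":-108,"sz":-170},
    {"aperture":1,"sx":-334,"sy":-108,"sz":-170},
    {"aperture":1,"sx":-334,"sy":-108,"sz":-170},
    {"aperture":1,"sx":-334,"sy":-108,"sz":-170},
    {"aperture":1,"sx":-334,"sy":-108,"sz":-170},
    {"aperture":1,"sx":-580,"sy":-409,"sz":-170}
  ]
}}

```text
t: 1.35
tcp_pos: [477.7, 394.6, 399.3]
tcp_rot: [-0.001, 0.115, 0.993, -0.001]
wrist_force: [0.7, -0.5, -0.5]
width: 1.003
finger_force: 0.0
```

Call:
{"method": "nudge_tcp", "body": {
  "deltas": [
    {"aperture":1,"sx":-199,"sy":-308},
    {"aperture":1,"sx":-199,"sy":-308},
    {"aperture":1,"sx":-199,"sy":-308},
    {"aperture":1,"sx":-199,"sy":-308},
    {"aperture":1,"sx":-199,"sy":-308},
    {"aperture":1,"sx":-199,"sy":-308},
    {"aperture":1,"sx":-160,"sy":-666,"sz":70},
    {"aperture":1,"sx":-160,"sy":-666,"sz":70},
    {"aperture":1,"sx":-160,"sy":-666,"sz":70},
    {"aperture":1,"sx":-160,"sy":-666,"sz":70}
  ]
}}

```text
t: 2.6
tcp_pos: [516.6, -184.5, 353.1]
tcp_rot: [-0.0, 0.116, 0.993, 0.0]
wrist_force: [1.4, -0.4, -0.1]
width: 1.001
finger_force: 0.0
```

Call:
{"method": "nudge_tcp", "body": {
  "deltas": [
    {"aperture":1,"sx":18,"sy":-128,"sz":93,"rz":-0.08},
    {"aperture":1,"sx":18,"sy":-128,"sz":93,"rz":-0.08},
    {"aperture":1,"sx":18,"sy":-128,"sz":93,"rz":-0.08},
    {"aperture":1,"sx":18,"sy":-128,"sz":93,"rz":-0.08}
  ]
}}

```text
t: 3.1
tcp_pos: [468.3, -305.0, 259.0]
tcp_rot: [-0.002, 0.079, 0.997, 0.0]
wrist_force: [0.3, 0.8, 1.5]
width: 0.997
finger_force: 0.0
```

Run:
```python
from station import env
import cv2,json
s=env.state();im=env.read_camera("wrist")[:,:,::-1];cv2.imwrite("pics/w1.png",im);cv2.imwrite("pics/w1z.png",cv2.resize(im,(800,600)))
json.dump({k:list(map(float,s[k])) for k in('tcp_pos','tcp_rot')},open('w1.json','w'))
```

```text
(no output)
```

View pics/w1z.png

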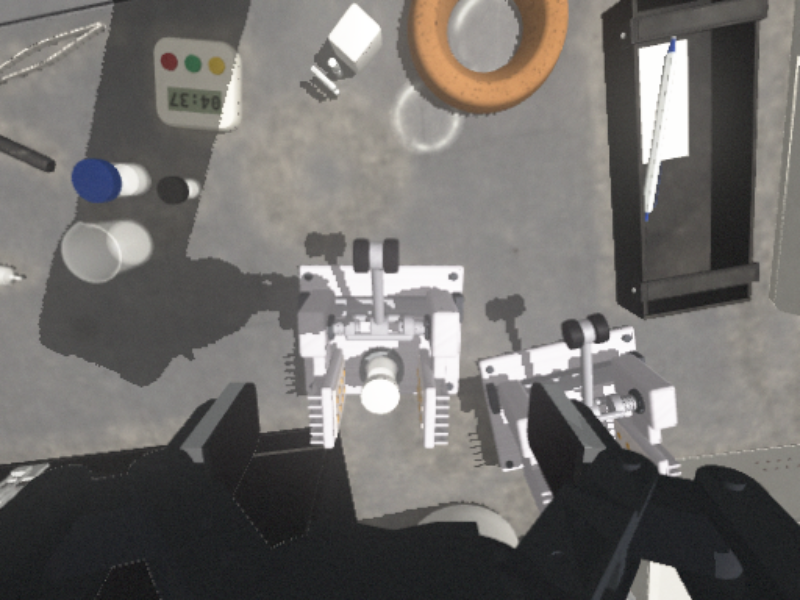

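The wrist view shows the target rollers at (362,255) and (391,255) in the zoomed picture, with the stand square to the tool. The empty stand's grip is well clear at (585,331).

Run:
```python
from station import env
from h import *
import json
s=json.load(open('w1.json'));c=env.get_calibration("wrist");T=wristT(c,s)
g=cv2.imread("pics/w1.png")[140:182,220:262].max(2);m=(g<60).astype('uint8')
n,l,st,ce=cv2.connectedComponentsWithStats(m);print([(ce[i]+[220,140],st[i]) for i in range(1,n) if st[i,4]>20])
r=ray(c,(241,163.2),T)
for z in(112,119,125):print(plane(r,z))
x,e=tri([r,ray(env.get_calibration("top"),(282.6,233.6)),ray(env.get_calibration("scene"),(246,230))]);print(x,e)
Rt=R.from_quat([s['tcp_rot'][i] for i in(1,2,3,0)]).as_matrix()
print(Rt.T@(x-s['tcp_pos']), plane(ray(c,(380*.64,395*.64),T),72))
```

```text
[]
[ 447.70054792 -311.52285774  112.        ]
[ 446.48051894 -311.08123389  119.        ]
[ 445.43477982 -310.70269916  125.        ]
[ 446.40903064 -311.72979282  117.67207362] [np.float64(0.6406722785776144), np.float64(1.1909390043565478), np.float64(0.855322780403358)]
[ 20.16616443 -10.05149021 141.42485965] [ 566.09762986 -330.20796057   72.        ]
```

Call:
{"method": "nudge_tcp", "body": {
  "deltas": [
    {"aperture":1,"sx":20,"sy":-10,"sz":50},
    {"aperture":1,"sx":20,"sy":-10,"sz":100},
    {"aperture":1,"sx":20,"sy":-10,"sz":140},
    {"aperture":1,"sx":20,"sy":-10,"sz":160},
    {"aperture":1,"sx":20,"sy":-10,"sz":160}
  ]
}}

```text
t: 3.78
tcp_pos: [449.8, -308.4, 99.9]
tcp_rot: [-0.001, 0.075, 0.997, 0.0]
wrist_force: [-0.4, 0.5, -0.4]
width: 1.003
finger_force: 0.0
```

Run:
```python
from station import env
import cv2
a=cv2.resize(env.read_camera("wrist")[:,:,::-1],(400,300));b=cv2.resize(env.read_camera("scene")[160:310,160:360,::-1],(400,300),interpolation=2)
cv2.imwrite("pics/w2.png",cv2.hconcat([a,b]))
```

```text
(no output)
```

View pics/w2.png

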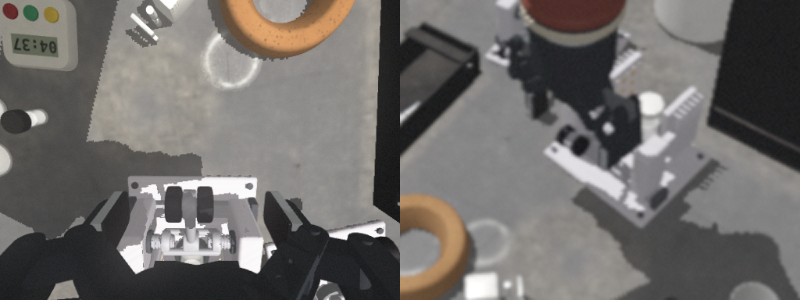

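The rollers sit between the open pads, about 4 mm off centre towards -y. I'll correct that and close.

Call:
{"method": "nudge_tcp", "body": {
  "deltas": [
    {"aperture":1,"sx":3,"sy":-4,"sz":1},
    {"aperture":1,"sx":3,"sy":-4,"sz":1},
    {"aperture":0.5,"sx":3,"sy":-4,"sz":1},
    {"aperture":0.5,"sx":3,"sy":-4,"sz":1},
    {"aperture":0,"sx":3,"sy":-4,"sz":1},
    {"aperture":0,"sx":3,"sy":-4,"sz":1},
    {"aperture":0,"sx":3,"sy":-4,"sz":1},
    {"aperture":0,"sx":3,"sy":-4,"sz":1}
  ],
  "clamp_n": 30
}}

```text
t: 4.88
tcp_pos: [445.7, -312.6, 99.5]
tcp_rot: [-0.0, 0.076, 0.997, 0.001]
wrist_force: [-1.9, 5.6, 3.1]
width: 0.322
finger_force: 35.3
```

Run:
```python
from station import env
import cv2
print(env.state()['wrist_torque'])
a=cv2.resize(env.read_camera("wrist")[:,:,::-1],(400,300));b=cv2.resize(env.read_camera("scene")[160:310,160:360,::-1],(400,300),interpolation=2)
cv2.imwrite("pics/w3.png",cv2.hconcat([a,b]))
```

```text
[ 0.97202975  0.4139454  -0.06188202]
```

View pics/w3.png

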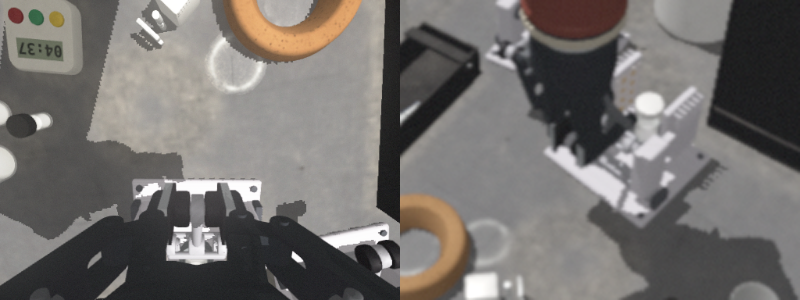

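The grip is gripped by its two ends. Now the arc, in small steps.

Call:
{"method": "nudge_tcp", "body": {
  "deltas": [
    {"aperture":0,"sx":-5,"sz":-6},
    {"aperture":0,"sx":-11,"sz":-11},
    {"aperture":0,"sx":-17,"sz":-16},
    {"aperture":0,"sx":-24,"sz":-20},
    {"aperture":0,"sx":-32,"sz":-24},
    {"aperture":0,"sx":-39,"sz":-26},
    {"aperture":0,"sx":-39,"sz":-26}
  ]
}}

```text
t: 5.85
tcp_pos: [486.3, -319.3, 128.2]
tcp_rot: [0.001, 0.076, 0.997, 0.0]
wrist_force: [-4.2, 8.6, 21.9]
width: 0.32
finger_force: 37.6
```

Call:
{"method": "nudge_tcp", "body": {
  "deltas": [
    {"aperture":0,"sz":-3},
    {"aperture":0,"sx":-7,"sz":-5},
    {"aperture":0,"sx":-15,"sz":-7},
    {"aperture":0,"sx":-20,"sz":-7},
    {"aperture":0,"sx":-20,"sz":-7}
  ]
}}

```text
t: 6.48
tcp_pos: [504.8, -322.0, 132.1]
tcp_rot: [-0.0, 0.076, 0.997, 0.0]
wrist_force: [3.3, 4.5, -13.5]
width: 0.322
finger_force: 33.3
```

Call:
{"method": "nudge_tcp", "body": {
  "deltas": [
    {"aperture":0,"sx":-3,"sz":1},
    {"aperture":0,"sx":-6,"sz":1},
    {"aperture":0,"sx":-9,"sz":2},
    {"aperture":0,"sx":-9,"sz":2}
  ]
}}

```text
t: 6.98
tcp_pos: [514.3, -323.6, 131.8]
tcp_rot: [0.001, 0.076, 0.997, 0.0]
wrist_force: [0.6, 5.9, -1.9]
width: 0.324
finger_force: 34.8
```

Forces are low, so there's no stop yet. I'll keep going in small steps until one is felt.

Call:
{"method": "nudge_tcp", "body": {
  "deltas": [
    {"aperture":0,"sx":-2},
    {"aperture":0,"sx":-4,"sz":0.5},
    {"aperture":0,"sx":-4,"sz":0.5}
  ]
}}

```text
t: 7.35
tcp_pos: [518.2, -324.2, 131.5]
tcp_rot: [0.001, 0.076, 0.997, 0.0]
wrist_force: [1.2, 5.9, -1.0]
width: 0.323
finger_force: 35.0
```

Call:
{"method": "nudge_tcp", "body": {
  "deltas": [
    {"aperture":0,"sx":-2,"sz":0.5},
    {"aperture":0,"sx":-4,"sz":0.5},
    {"aperture":0,"sx":-4,"sz":0.5}
  ]
}}

```text
t: 7.72
tcp_pos: [520.2, -324.7, 131.1]
tcp_rot: [-0.0, 0.077, 0.997, 0.001]
wrist_force: [-9.5, 10.0, 7.7]
width: 0.32
finger_force: 36.2
```

Call:
{"method": "nudge_tcp", "body": {
  "deltas": [
    {"aperture":0,"sx":-2},
    {"aperture":0,"sx":-2},
    {"aperture":0,"sx":-2}
  ]
}}

```text
t: 8.1
tcp_pos: [520.6, -324.8, 131.0]
tcp_rot: [-0.002, 0.077, 0.997, 0.002]
wrist_force: [-15.1, 13.4, 12.8]
width: 0.322
finger_force: 36.7
```

Run:
```python
from station import env
import cv2
b=cv2.resize(env.read_camera("scene")[160:310,200:360,::-1],(400,375),interpolation=2);a=cv2.resize(env.read_camera("top")[140:270,220:360,::-1],(400,375),interpolation=2)
cv2.imwrite("pics/w4.png",cv2.hconcat([a,b]))
```

```text
(no output)
```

View pics/w4.png

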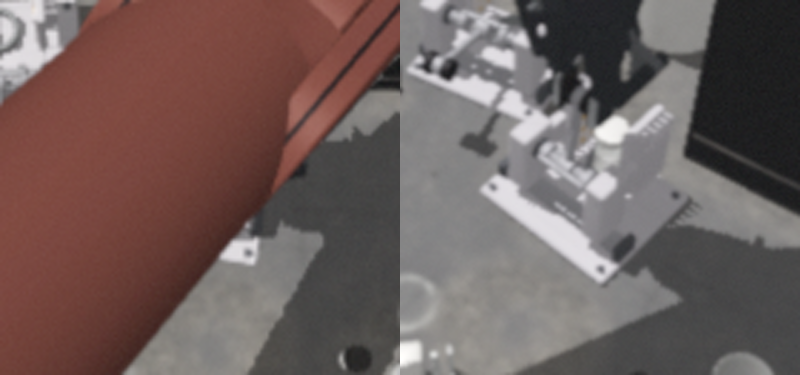

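The scene view shows the handle upright, the lamps in and the vial (cap at about (610,130) in the crop) still in its cup. The tool is blocked at the stop. Release and lift.

Call:
{"method": "nudge_tcp", "body": {
  "deltas": [
    {"aperture":0.7},
    {"aperture":0.7},
    {"aperture":0.7},
    {"aperture":0.7},
    {"aperture":0.7,"sz":-20},
    {"aperture":0.7,"sz":-60},
    {"aperture":0.7,"sz":-110},
    {"aperture":0.7,"sx":50,"sz":-130},
    {"aperture":0.7,"sx":50,"sz":-130}
  ]
}}

```text
t: 9.32
tcp_pos: [471.4, -319.8, 263.6]
tcp_rot: [0.003, 0.078, 0.997, -0.0]
wrist_force: [0.1, 0.3, 0.3]
width: 0.701
finger_force: 0.0
```

Run:
```python
from station import env
import cv2,json
s=env.state();im=env.read_camera("wrist")[:,:,::-1]
cv2.imwrite("pics/w5.png",im)
b=cv2.resize(env.read_camera("scene")[160:310,200:360,::-1],(400,375),interpolation=2)
cv2.imwrite("pics/w5z.png",cv2.hconcat([cv2.resize(im[70:370,90:410],(400,375)),b]))
json.dump({k:list(map(float,s[k])) for k in('tcp_pos','tcp_rot')},open('w5.json','w'))
```

```text
(no output)
```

View pics/w5z.png

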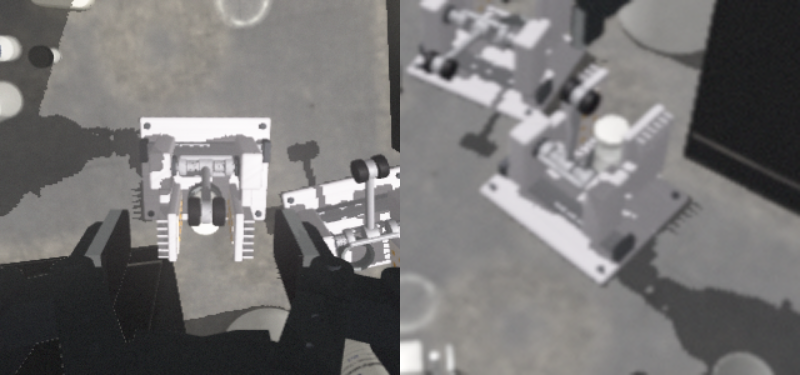

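The grip is at crop (207,210) in wrist and (581,101) in scene, past upright. The vial is standing and the empty stand's handle looks unmoved. Quick triangulation to confirm the angle.

Run:
```python
from station import env
from h import *
import json
s=json.load(open('w5.json'));c=env.get_calibration("wrist");T=wristT(c,s)
f=lambda u,v:ray(c,(u/1.25+90,v/1.25+70),T)
print(tri([f(207,210),ray(env.get_calibration("scene"),(272.4,200.5))]),plane(f(207,210),149))
print("axis",plane(f(205,167),75)," lamp gap",plane(f(180,215),103),plane(f(237,215),103))
```

```text
(array([ 523.61178041, -322.88167617,  139.14316198]), [np.float64(0.6294979159325562), np.float64(0.6294979159324595)]) [ 519.58137179 -322.6579903   149.        ]
axis [ 509.80553076 -321.96351252   75.        ]  lamp gap [ 542.21879318 -350.22244032  103.        ] [ 550.34225862 -299.20211449  103.        ]
```

```bash
python3 -c "
from station import env
print(env.finish_job())"
```

```text
the job is handed in; nothing more can be done
None
```

I swung the turnbuckle handle on the vial's stand to its stop, about 10 mm past upright, and let go with the lamps drawn in; the vial was still in its cup, the empty stand looked untouched, and I handed the job in at about 9.5 s.

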